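# Hook and lock the drying arm on the slotted upright

## Task

Pick up the yellow drying arm, hook both of its claws through the two slots of the upright, and press it down against its sprung seat until the red latch snaps out over its back plate and locks it. Feel for it: press only a little harder than the springs need and stop once it is down, so that the upright is never strained, then let go; leave the mug, the glass and the lidded pot where they stand.

Things in the scene. Friction and masses are not known exactly. Their poses are not given: they have to be found in the camera images.
- stand: Fixed slotted upright on a dark wood foot (130 x 125 x 14 mm, y -75 to 50). Origin on the table below the middle of its front face; z up, x across, y straight out of the face: the bracket comes in along -y, its arm pointing to +y. Pale wood post 54 mm wide, 239 mm high, carrying an aluminium slotted strip whose face is the plane y = 0.
- slots (a point): Fixed point of the stand on the face plane (x = y = 0), 116 mm up: bottom of the lower slot with the strip at its lowest. The strip (44 wide, 5 thick) was clamped by hand 0 to 24 mm higher; this varies and is NOT in any reading: feel it. From this point, plus that 0 to 24 mm: slots 12 mm wide at x = 0, z 0 to 47 and 62 to 109 mm, strip top 129 mm. 34 mm free behind the strip.
- latch (a joint): Red spring latch, 26 wide, 5 high, sticking 9 mm out of the strip's face, underside 116 mm above the lower slot's bottom. Value m: 0 out, grows pushed in, 0.009 when the plate covers it flush. Spring 2 N at 0, 4.3 N at 0.009. As the pressed plate's top passes below it, it snaps out to 0 over the plate and holds it down.
- seat (a joint): Black spring seat, 30 wide, 9 deep, before the strip under the bracket's plate, its top 10 mm below the lower slot's bottom. Value m: 0 up, grows pressed down. Spring 4.2 N at 0, plus 600 N/m. The latch snaps out at about 0.006; 2 mm further down the claws stand hard on the slot bottoms. Latched, it stays near 0.006; else it lifts the bracket again.
- bracket: Loose yellow drying arm, 0.22 to 0.45 kg, standing upright, L-shaped. Origin on its underside, at the back surface of its back plate; z up, x across, y along the arm. Back plate 40 wide, 5 thick, 132 high; flat arm 40 wide, 8 thick, to y = 130 mm; in the plane x = 0 a 10 mm web rising into a grip tab. Hooked and flush, its x and y are 0 in the stand's frame.
- claw (a point): Point on the bracket at (0, 0, 18) mm: root of the lower claw, underside of its neck. Two steel claws 6 mm thick in x point to -y; the upper is 62 mm higher. Neck 8 mm high; at its end, y -6.5 to -12.5, a tooth hangs 8 mm below the neck. With this point 36 mm above slots both teeth pass the slots at any strip setting. Locked, it is 2 mm above the slot's bottom.
- bracket_grip (a point): Centre of the bracket's grip tab: 10 mm thick in x, 36 mm long in y, 42 mm tall, standing free above the back plate's top. It lies at (0, 28, 153) mm in the bracket's frame, same axes. Take it from above with the fingers closing along x.
- mug: Dark blue ceramic mug, 80 mm across, 88 mm high, handle at its +y; origin under its centre. Bystander.
- glass: Drinking glass, 72 mm across, 85 mm high; origin under its centre. Bystander.
- pot: Off-white fired square pot with lid and knob, 98 x 98 mm, 86 mm high; origin under its centre. Bystander.

How it is judged:
On the way, in this order (a step that is already met when the one before it is completed fails the run):
1. the claws are through both slots: the plate lies against the strip, the bracket upright and not yet down (x of bracket in the frame of stand between -0.006 and 0.006 m and y of bracket in the frame of stand between -0.004 and 0.005 m and z of bracket in the frame of stand above 0.105 m and value of joint latch above 0.005 m and angle between bracket's own z axis and vertical below 0.1 rad), for 0.1 s.
2. the bracket is pressed down and the latch has snapped out over its plate (x of bracket in the frame of stand between -0.006 and 0.006 m and y of bracket in the frame of stand between -0.004 and 0.005 m and z of bracket in the frame of stand between 0.093 and 0.129 m and value of joint latch below 0.003 m and value of joint seat above 0.004 m and angle between bracket's own z axis and vertical below 0.08 rad and angle between the y axis of bracket and the y axis of stand, either way round below 0.1 rad), for 0.2 s.
At the end, for the whole second after the job is handed in: At rest in the upright: bracket origin within 6 mm across and -4 to 5 mm deep of the face centre, 93 to 129 mm high, upright within 0.08 rad, arm square within 0.1 rad; seat down over 4 mm, latch out to within 3 mm over the plate (all of step 2 and linear speed of bracket below 0.02 m/s); the robot touches nothing.
It fails at once if the bracket or the robot strains the upright with more than 40 N (contact force between any of bracket, the arm, the fingers and stand above 40 N).
It fails at once if the mug is pushed more than 20 mm or tipped (distance of mug from where it was at the start of the episode above 0.02 m or angle between mug's own z axis and vertical above 0.2 rad).
It fails at once if the glass is pushed more than 20 mm or tipped (distance of glass from where it was at the start of the episode above 0.02 m or angle between glass's own z axis and vertical above 0.2 rad).
It fails at once if the pot is pushed more than 20 mm or tipped (distance of pot from where it was at the start of the episode above 0.02 m or angle between pot's own z axis and vertical above 0.2 rad).
It also fails if it takes over 45 s, if anything falls off the work surface, if the arm or the gripper's body presses on something with over 40 N, if the wrist force passes 120 N, or if a joint passes its speed limit or range.

## Robot

A 7-joint arm with a two-finger parallel gripper is mounted at the origin on the work surface. World frame = base frame: x ahead of the robot, y to its left, z up, the work surface at z = 0. Lengths are in m, angles in rad, forces in N, time in s.
With the tool pointing down it reaches from about 0.4 to 0.9 m from the base axis. Payload 5.5 kg.
Tool frame: the origin (TCP) lies on the front face of the gripper's body, between the roots of the fingers; the fingertips stand 66 mm ahead of it and the grasp point (between the pads) lies 47 mm ahead of it; z points along the fingers, y is the line along which they close (so a half turn about z gives the same grasp; the last joint's range is limited). The gripper opens to 92 mm and grips with 3 to 60 N. Pads are 19 mm wide; open, the fingers measure 130 mm over their backs; the gripper's body (75 mm by 190 mm) begins 47 mm behind the grasp point.
Start: joints at [0.263, 0.501, -0.427, 1.55, 0.221, 1.138, -0.21], TCP at [0.65, 0, 0.292] pointing down, gripper open.
Joint ranges: [-2.88, 2.88], [-0.31, 2.03], [-1.54, 1.56], [0.2, 2.42], [-1.41, 4.55], [0.19, 2.02], [-2.57, 2.57]. Speed limits (rad/s): [2.57, 2.57, 3.14, 3.14, 3.14, 3.14, 3.14].

## Interface

Orientations are given as a unit quaternion [x, y, z, w].
In Python, from cell import monitor, read_camera, hand_in gives the robot as it stands.
- The arm moves only by the tool apply_moves, never from a script. Its argument "rows" is one flat list of numbers, 7 for each row, row after row: the turn, a rotation vector about the world's x, y, z in rad, then the shift along the world's x, y, z in cm, then the gripper's target within -1 to 1 (shut at 1, half-way at 0, fully open at -1). A call has 1 to 8 rows; each row is the pose to reach, as a shift and turn from the pose commanded when the call began; what a row does not reach only later rows make up. A row lasts 1/10 s, in which the tool goes at most 50 mm and 8.59 degrees, less where a joint would pass 70% of its speed; a pose out of reach is approached as far as the arm can. A call with a gripper value outside its range is refused whole. The fingers move at their own pace and stop on an object; the grip force is fixed at half the most. Time passes only in rows, so rows that repeat a pose let the fingers close. It gives the time, the measured TCP pose, the force, the opening and the grip force at its end, in the units of the state.
- monitor.get_obs(): the state, without advancing time (a new reading comes with each control period).
- read_camera(name): name is "scene" or "side" or "wrist"; returns a dict with "frame" (480x640x3 uint8, red, green, blue), "K" (3x3 intrinsics, pixels), "k1" (the pictures are not rectified: a ray, as slopes to the right and down, at radius r is drawn at 1 + k1 r^2 times it, then the intrinsics apply), "world_from_camera" (4x4, takes a point from camera to world coordinates). Camera axes: x right, y down, z forward; pixel columns grow to the right and rows downward; lengths in m; the calibration is good to about 2 mm. A picture is of the moment at which its call begins. There is no depth.
- hand_in(): hands the job in; it is judged then, once.
The state is a dict: "time": time; "joint_pos": joint angles; "joint_vel": joint speeds; "joint_torque": joint torques, N m; "eef_pos": TCP position; "ee_rot": TCP orientation; "contact_force": force on the tool from outside, world axes, zero at the start; "moment": the same for the moment, N m; "gripper_width": finger opening in m; "finger_force": force on a finger pad.
Only numpy, scipy, OpenCV 4.12 (cv2) and the standard library are available. Lean on these libraries where they do the work, as an engineer would, in place of code of your own. Each camera call takes 0.05 s, during which the arm holds its last target. There are 200 camera calls.

## Working session

There is one attempt and no reset: what is moved stays moved. The work goes in short steps, Python scripts to look and compute and a tool call to move; the robot and the scene stay as the last step left them, time stands still between calls to the robot, and variables do not carry over. Pictures are saved under pics/ and viewed, at most 10 in all, crops included, and the job is handed in when it is done.

Besides the shell and the picture viewer there is one more tool, called after "Call:" as a command line: name --argument value ..., lists and objects as JSON in quotes. apply_moves: Moves the arm, as the interface text tells. Its arguments: {"type":"object","properties":{"rows":{"type":"array","items":{"type":"number"}}},"required":["rows"]}

```bash
mkdir -p pics; cat > h.py <<'E'
import numpy as np, cv2
from cell import monitor, read_camera, hand_in
def shot(n,fn):
    c=read_camera(n); cv2.imwrite('pics/'+fn,c['frame'][:,:,::-1]); 
    np.savez('pics/'+fn+'.npz',**{k:c[k] for k in('frame','K','k1','world_from_camera')}); return c
def load(fn): return dict(np.load('pics/'+fn+'.npz'))
def ray(c,u,v):
    p=cv2.undistortPoints(np.array([[[u,v]]],float),c['K'],np.array([float(c['k1']),0,0,0,0]))[0,0]
    T=c['world_from_camera']; d=T[:3,:3]@np.array([p[0],p[1],1]); return T[:3,3],d/np.linalg.norm(d)
def onz(c,u,v,z):
    o,d=ray(c,u,v); return o+d*(z-o[2])/d[2]
def two(c1,p1,c2,p2):
    o1,d1=ray(c1,*p1);o2,d2=ray(c2,*p2)
    s=np.linalg.lstsq(np.c_[d1,-d2],o2-o1,rcond=None)[0]
    a=o1+s[0]*d1;b=o2+s[1]*d2; return (a+b)/2,np.linalg.norm(a-b)
def proj(c,P):
    T=np.linalg.inv(c['world_from_camera']);q=T[:3,:3]@np.array(P)+T[:3,3]
    return cv2.projectPoints(q.reshape(1,1,3),np.zeros(3),np.zeros(3),c['K'],np.array([float(c['k1']),0,0,0,0]))[0].ravel()
E
python3 - <<'E'
from h import *
for n in('scene','side','wrist'):
    c=shot(n,n+'0.png');print(n,c['k1'],c['K'][0,0],np.round(c['world_from_camera'],3).tolist())
o=monitor.get_obs();print(o)
E
```

```text
scene -0.08592024934109938 522.0621897660783 [[0.582, 0.47, -0.664, 1.152], [0.813, -0.353, 0.462, -0.387], [-0.017, -0.809, -0.588, 0.576], [0.0, 0.0, 0.0, 1.0]]
side -0.05693804742994147 565.7175609775484 [[-1.0, -0.01, 0.023, 0.584], [-0.023, 0.778, -0.628, 0.593], [-0.012, -0.629, -0.778, 0.857], [0.0, 0.0, 0.0, 1.0]]
wrist -0.04349914505724256 376.49988375407287 [[1.0, 0.002, -0.001, 0.649], [0.001, -0.951, -0.309, 0.084], [-0.002, 0.309, -0.951, 0.383], [0.0, 0.0, 0.0, 1.0]]
{'time': 0.15, 'joint_pos': array([ 0.26319098,  0.50162181, -0.42683513,  1.55116121,  0.22080797,
        1.13828922, -0.21029624]), 'joint_vel': array([-0.00183204, -0.00278418, -0.00238485, -0.0035269 ,  0.00253371,
        0.00060091, -0.00081291]), 'joint_torque': array([-7.47210433e-03, -5.67105460e+01, -5.82536548e+00, -2.79454994e+01,
       -6.86119194e-02,  2.65310478e-02,  1.03786256e-04]), 'eef_pos': array([ 6.49584516e-01, -2.85706368e-05,  2.91444058e-01]), 'ee_rot': array([ 7.07088209e-01,  7.07124991e-01, -4.85999085e-04, -5.25344934e-04]), 'contact_force': array([-0.43731642,  0.80194738,  0.66873636]), 'moment': array([-0.02689917,  0.01439613,  0.01941317]), 'finger_force': 0.0, 'gripper_width': 0.09163804383789231}
```

View pics/scene0.png

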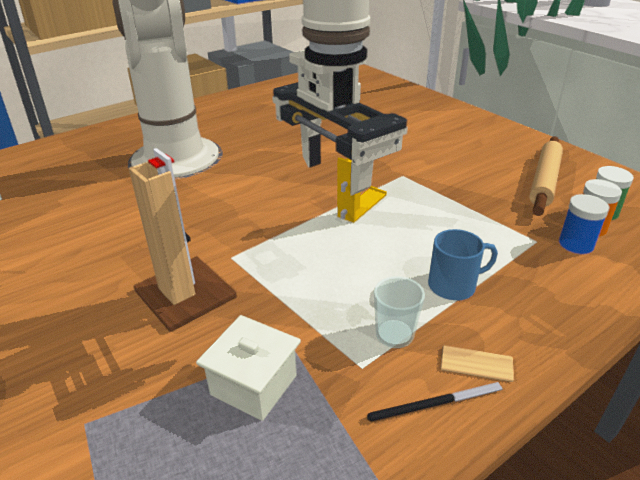

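View pics/side0.png

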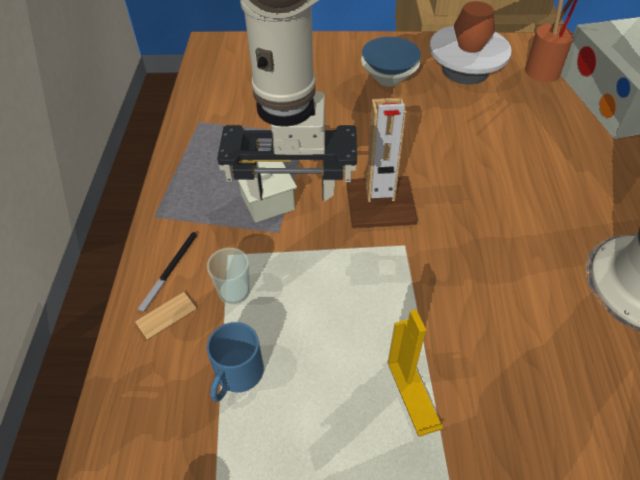

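The scene view shows the stand at about (170,230), with its face to the right. The bracket is at (355,195), the mug at (455,265), the glass at (398,310) and the pot at (250,365). In the side view the stand is at (385,160) facing the camera, and the bracket is at (412,370) with its arm toward the camera. I'll enlarge these parts.

```bash
python3 - <<'E'
from h import *
s=load('side0.png')['frame'][:,:,::-1]; 
a=cv2.resize(s[300:450,370:460],None,fx=4,fy=4,interpolation=cv2.INTER_CUBIC)
b=cv2.resize(s[85:235,335:435],None,fx=4,fy=4,interpolation=cv2.INTER_CUBIC)
cv2.imwrite('pics/c1.png',np.hstack([a,b]))
for n in('side0.png','scene0.png'):
    c=load(n);f=c['frame'];h=cv2.cvtColor(f,cv2.COLOR_RGB2HSV)
    m=cv2.inRange(h,(20,190,100),(30,255,255));k,l,st,ce=cv2.connectedComponentsWithStats(m)
    i=1+np.argmax(st[1:,4]);print(n,'yellow',st[i])
    cn=cv2.findContours((l==i).astype('uint8'),0,1)[0][0];print(cv2.approxPolyDP(cn,2,True).reshape(-1,2).tolist())
    m=cv2.inRange(h,(0,80,20),(15,255,110));k,l,st,ce=cv2.connectedComponentsWithStats(m)
    for i in range(1,k):
        if st[i,4]>800:
            cn=max(cv2.findContours((l==i).astype('uint8'),0,1)[0],key=len);print('dark',st[i],cv2.approxPolyDP(cn,3,True).reshape(-1,2).tolist()[:14])
E
```

```text
side0.png yellow [ 389  310   54  126 3161]
[[413, 310], [408, 320], [395, 324], [389, 364], [420, 435], [441, 429], [442, 425], [415, 369], [425, 328], [418, 313]]
dark [    3    71   176   409 17661] [[178, 71], [148, 73], [3, 479], [57, 478]]
dark [ 325   73   71   75 1092] [[369, 73], [355, 102], [356, 124], [331, 130], [325, 126], [325, 130], [333, 130], [339, 125], [354, 125], [357, 147], [361, 144], [363, 113], [368, 145], [370, 100]]
dark [ 612  135   28  102 2090] [[639, 135], [613, 138], [613, 201], [621, 207], [628, 193], [639, 217], [620, 223], [613, 213], [613, 236], [639, 230], [639, 199], [630, 190], [639, 177]]
dark [ 347  165   71   63 2570] [[347, 182], [352, 227], [416, 223], [407, 176], [398, 177], [394, 201], [367, 201], [367, 165], [363, 178]]
scene0.png yellow [ 337  158   49   64 1345]
[[338, 158], [338, 216], [340, 210], [346, 208], [348, 212], [345, 218], [354, 221], [380, 199], [385, 191], [371, 186], [361, 195], [360, 192], [350, 196], [350, 159]]
dark [ 134  278  102   54 1985] [[235, 297], [225, 283], [234, 293], [223, 298], [227, 294], [221, 289], [223, 286], [219, 284], [218, 288], [216, 283], [195, 278], [196, 294], [174, 306], [149, 279]]
dark [ 484  341  156  139 8253] [[639, 341], [484, 479], [639, 479], [639, 397], [609, 443], [593, 431]]
```

View pics/c1.png

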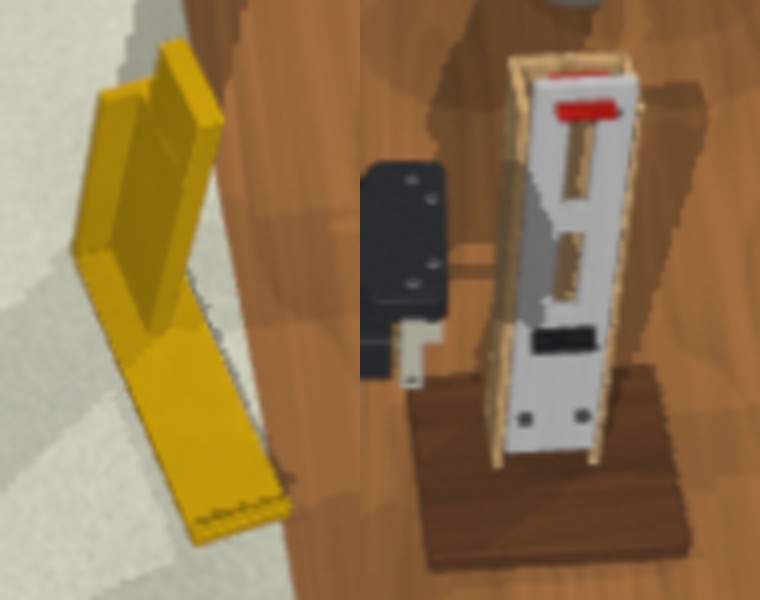

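The crop shows the bracket's arm edges, its tab top, the two slots, the red latch and the black seat clearly. I'll turn those corners into positions.

```bash
python3 - <<'E'
from h import *
c=load('side0.png')
A=lambda x,y,z:onz(c,x/4+370-.4,y/4+300-.4,z)*1000
B=lambda x,y,z:onz(c,(x-360)/4+335-.4,y/4+85-.4,z)*1000
np.set_printoptions(precision=1,suppress=True)
P=[A(75,248,8),A(200,521,8),A(286,495,8),A(195,545,0),A(288,513,0)];print('arm',np.array(P)[:,:2].tolist())
T=[A(160,47,174),A(187,40,174),A(222,120,174),A(195,127,174)];print('tab',np.round(np.array(T)[:,:2],1).tolist(),np.mean(T,0))
d=P[1]-P[0];print('yaw from edge',np.degrees(np.arctan2(-d[0],d[1])),np.linalg.norm(d))
d=(T[3]+T[2]-T[0]-T[1])/2;print('yaw tab',np.degrees(np.arctan2(-d[0],d[1])),np.linalg.norm(d))
d=P[2]-P[1];print('yaw tip',np.degrees(np.arctan2(-d[1],-d[0])),np.linalg.norm(d))
F=[B(428,555,14),B(690,543,14),B(655,365,14),B(407,393,14)]
print('foot',np.round(np.array(F)[:,:2],1).tolist(),[np.linalg.norm(F[i]-F[i-1]) for i in range(4)])
e=(F[0]-F[1]+F[3]-F[2])/2;yaw=np.arctan2(e[1],e[0]);print('yaw foot',np.degrees(yaw),'sides',[np.degrees(np.arctan2(-(F[i]-F[j])[0],(F[i]-F[j])[1])) for i,j in((0,3),(1,2))])
yv=np.array([-np.sin(yaw),np.cos(yaw),0]);xv=np.array([np.cos(yaw),np.sin(yaw),0])
O=np.mean(F,0)+12.5*yv;O[2]=0;print('stand origin',O)
def face(X,Y,off=0):
    o,d=ray(c,(X-360)/4+335-.4,Y/4+85-.4);o=o*1000
    p=o+d*((O+off*yv-o)@yv)/(d@yv)-O;return [round(float(p@xv),1),round(float(p[2]),1)]
for n,q in dict(stripTL=(534,80),stripTR=(638,75),stripBL=(505,453),stripBR=(592,448),lowslotbotL=(555,299),lowslotbotR=(580,301),lowtopL=(558,234),lowtopR=(583,234),uppbotL=(563,196),uppbotR=(590,198)).items(): print(n,face(*q))
print('latch bottom front y9',face(555,118,9),face(618,122,9),'seat top y9?',face(534,332,9),face(596,328,9))
E
```

```text
arm [[1350.2061118864028, 4186.223300139562], [1703.3750490152308, 3228.397445244967], [1987.9682146860805, 3317.0398436103324], [452.2864696769169, 285.74319386160676], [415.442179440422, 272.84562306792304]]
tab [[27722.3, 107473.5], [30188.9, 108233.5], [32578.9, 100112.5], [30167.6, 99389.5]] [ 30164.4 103802.3 174000. ]
yaw from edge -159.7600928965623 1020.8617273937089
yaw tab -163.3857230479394 8455.535740291361
yaw tip -162.6997250663762 298.07842044421767
foot [[1110.2, 11814.4], [3118.3, 11961.1], [2995.5, 13886.5], [960.3, 13540.1]] [np.float64(1732.2103305019666), np.float64(2013.474170548408), np.float64(1929.3553593822962), np.float64(2064.4767588004715)]
yaw foot -173.0483904839054 sides [np.float64(-175.03500244945542), np.float64(-176.3498269575548)]
stand origin [ 2047.6 12788.1     0. ]
stripTL [339.4, 10243.5]
stripTR [-360.8, 10261.2]
stripBL [330.2, 13854.1]
stripBR [-362.6, 13877.1]
lowslotbotL [52.6, 12243.1]
lowslotbotR [-135.4, 12282.1]
lowtopL [77.2, 11614.7]
lowtopR [-103.7, 11632.1]
uppbotL [67.8, 11266.0]
uppbotR [-125.9, 11302.2]
latch bottom front y9 [176.8, 10566.6] [-259.9, 10638.5] seat top y9? [188.6, 12552.6] [-276.9, 12560.3]
```

Units slip: the heights are passed in mm but the function works in metres. I'll rerun with that fixed.

```bash
cat > m.py <<'E'
from h import *
c=load('side0.png')
A=lambda x,y,z:onz(c,x/4+370-.4,y/4+300-.4,z/1000)*1000
B=lambda x,y,z:onz(c,(x-360)/4+335-.4,y/4+85-.4,z/1000)*1000
np.set_printoptions(precision=1,suppress=True)
P=[A(75,248,8),A(200,521,8),A(286,495,8),A(195,545,0),A(288,513,0)];print('arm',np.round(np.array(P)[:,:2],1).tolist())
T=[A(160,47,174),A(187,40,174),A(222,120,174),A(195,127,174)];print('tab',np.round(np.array(T)[:,:2],1).tolist(),np.mean(T,0))
d=P[1]-P[0];print('yaw from edge',np.degrees(np.arctan2(-d[0],d[1])),np.linalg.norm(d))
d=(T[3]+T[2]-T[0]-T[1])/2;print('yaw tab',np.degrees(np.arctan2(-d[0],d[1])),np.linalg.norm(d))
d=P[1]-P[2];print('yaw tip',np.degrees(np.arctan2(d[1],d[0])),np.linalg.norm(d))
F=[B(428,555,14),B(690,543,14),B(655,365,14),B(407,393,14)]
print('foot',np.round(np.array(F)[:,:2],1).tolist(),[np.linalg.norm(F[i]-F[i-1]) for i in range(4)])
e=(F[0]-F[1]+F[3]-F[2])/2;yaw=np.arctan2(e[1],e[0]);print('yaw foot',np.degrees(yaw),'sides',[np.degrees(np.arctan2(-(F[i]-F[j])[0],(F[i]-F[j])[1])) for i,j in((0,3),(1,2))])
yv=np.array([-np.sin(yaw),np.cos(yaw),0]);xv=np.array([np.cos(yaw),np.sin(yaw),0])
O=np.mean(F,0)+12.5*yv;O[2]=0;print('stand origin',O)
def face(X,Y,off=0):
    o,d=ray(c,(X-360)/4+335-.4,Y/4+85-.4);o=o*1000
    p=o+d*((O+off*yv-o)@yv)/(d@yv)-O;return [round(float(p@xv),1),round(float(p[2]),1)]
for n,q in dict(stripTL=(534,80),stripTR=(638,75),stripBL=(505,453),stripBR=(592,448),lowslotbotL=(555,299),lowslotbotR=(580,301),lowtopL=(558,234),lowtopR=(583,234),uppbotL=(563,196),uppbotR=(590,198)).items(): print(n,face(*q))
print('latch bottom front y9',face(555,118,9),face(618,122,9),'seat top y9?',face(534,332,9),face(596,328,9))
E
python3 m.py
```

```text
arm [[492.9, 165.5], [450.9, 279.3], [417.0, 268.8], [452.3, 285.7], [415.4, 272.8]]
tab [[476.9, 171.0], [467.1, 168.0], [457.7, 200.0], [467.2, 202.9]] [467.2 185.4 174. ]
yaw from edge 20.23990710343769 121.33966296701341
yaw tab 16.614276952060603 33.355444686233035
yaw tip 17.300274933623786 35.429612163814724
foot [[550.2, -127.2], [421.4, -136.6], [429.2, -260.1], [559.8, -237.9]] [np.float64(111.10718418239826), np.float64(129.14796868160676), np.float64(123.75243207680589), np.float64(132.41936931172484)]
yaw foot 6.951609516094644 sides [np.float64(4.964997550544592), np.float64(3.6501730424451857)]
stand origin [ 488.6 -178.     0. ]
stripTL [24.3, 264.2]
stripTR [-19.9, 263.0]
stripBL [23.7, 36.1]
stripBR [-20.0, 34.7]
lowslotbotL [6.2, 137.9]
lowslotbotR [-5.7, 135.4]
lowtopL [7.7, 177.5]
lowtopR [-3.7, 176.5]
uppbotL [7.2, 199.6]
uppbotR [-5.1, 197.3]
latch bottom front y9 [16.0, 250.6] [-11.3, 246.1] seat top y9? [16.7, 126.6] [-12.3, 126.1]
```

The checks hold: the tab reads 33x10 mm, the foot's front edge 129 mm, the strip 44 mm wide and the slots 12 mm. I mis-picked the foot's back-left corner, so I use the front edge.

- **Stand:** yaw about 4.3°, origin about (490, -182) mm, strip about 16 mm up.
- **Bracket:** yaw about 18°, tab at (466.5, 184) mm.

Next is the move over the tab, then a wrist look.

Call:
apply_moves --rows '[0,0,0.1,-3,3,0,-1,0,0,0.2,-7,7,0,-1,0,0,0.3,-11,11,0,-1,0,0,0.31,-15,15,0,-1,0,0,0.31,-18.3,18.4,0,-1,0,0,0.31,-18.3,18.4,0,-1,0,0,0.31,-18.3,18.4,0,-1]'

```text
time: 0.85
eef_pos: [0.4649, 0.1866, 0.2925]
ee_rot: [0.587, 0.809, 0.0, -0.0]
contact_force: [0.7, 0.3, -0.4]
gripper_width: 0.0921
finger_force: 0.0
```

```bash
python3 - <<'E'
from h import *
c=shot('wrist','w1.png');o=monitor.get_obs();print(o['eef_pos'],o['ee_rot'],o['contact_force'],o['moment'])
c=shot('scene','s1.png')
cv2.imwrite('pics/s1c.png',cv2.resize(c['frame'][130:330,120:320,::-1],None,fx=3,fy=3,interpolation=cv2.INTER_CUBIC))
E
```

```text
[0.4666475  0.18456857 0.29243507] [5.88458935e-01 8.08526985e-01 9.40745776e-06 4.43964580e-04] [ 0.86269389 -0.34036452  0.24500848] [-0.05484993 -0.03959021  0.02767937]
```

View pics/w1.png

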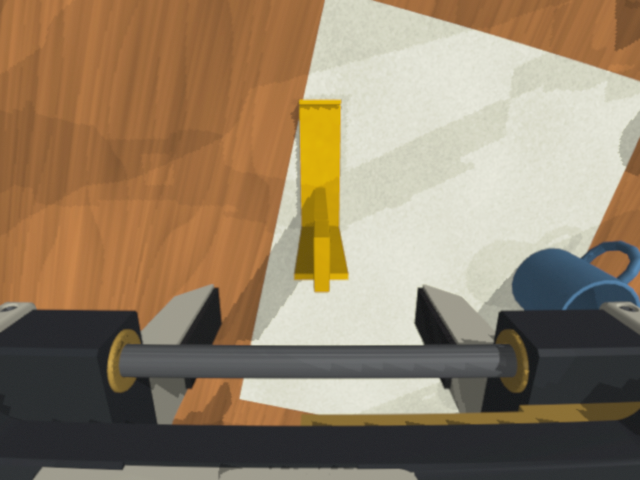

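View pics/s1c.png

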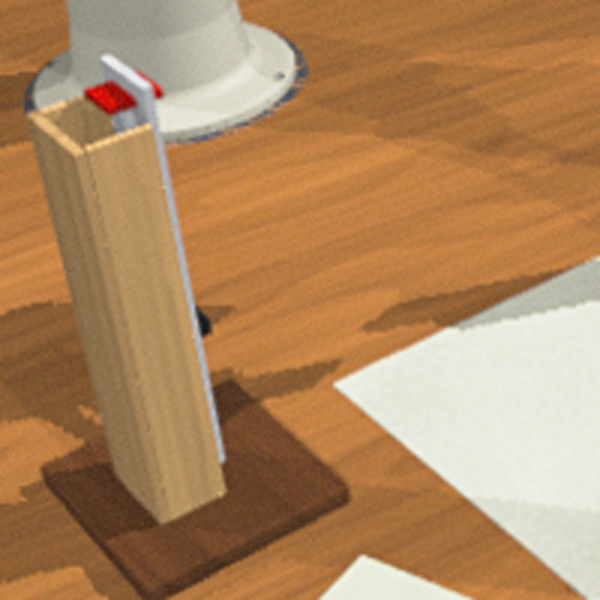

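The wrist view shows the bracket aligned with the tool: tab top at columns 314–329, rows 237–291, arm tip at row 100. In the scene crop the strip's near top corner is at about (157,86) and the foot's front corner at about (348,488). I'll check the tab and triangulate the strip corner.

```bash
python3 - <<'E'
from h import *
np.set_printoptions(precision=1,suppress=True)
w=load('w1.png');T=[onz(w,u,v,.174)*1000 for u,v in((314,237),(329,237),(329,291),(314,291))];print(np.array(T)[:,:2],np.mean(T,0))
P=[onz(w,u,v,.008)*1000 for u,v in((300,107),(340,107))];print('tip',P)
s=load('side0.png');c=load('s1.png')
S=lambda x,y:((x-360)/4+335-.4,y/4+85-.4)
C=lambda x,y:(x/3+120-.3,y/3+130-.3)
for n,a,b in(('stripTL',(534,80),(157,86)),('stripBL',(505,453),(224,460)),('footFL',(428,555),(348,488)),('stripTopFar',(638,75),(106,55))):
    p,e=two(s,S(*a),c,C(*b));print(n,p*1000,e*1000)
E
```

```text
[[457.3 201.9]
 [465.7 204.6]
 [476.9 171.5]
 [468.1 168.7]] [467.  186.7 174. ]
tip [array([419.7, 270. ,   8. ]), array([455.7, 281.9,   8. ])]
stripTL [ 513.8 -178.3  258.6] 5.707275721288234
stripBL [ 511.9 -178.8   32.1] 0.26983105683521474
footFL [ 550.9 -127.    13.1] 2.0403539778298203
stripTopFar [ 468.9 -184.4  258.2] 3.2338752125455885
```

Both measurements agree: tab at (467, 186) mm, stand origin about (490.5, -181) mm, strip about 14 mm up. Now the grasp.

Call:
apply_moves --rows '[0,0,0,0,0.15,-3,-1,0,0,0,0,0.15,-6,-1,0,0,0,0,0.15,-9,-1,0,0,0,0,0.15,-9,-1,0,0,0,0,0.15,-9,1,0,0,0,0,0.15,-9,1,0,0,0,0,0.15,-9,1,0,0,0,0,0.15,-9,1]'

```text
time: 1.75
eef_pos: [0.4678, 0.1857, 0.2034]
ee_rot: [0.59, 0.808, 0.001, 0.001]
contact_force: [-1.0, -0.1, 0.5]
gripper_width: 0.0644
finger_force: 0.0
```

Call:
apply_moves --rows '[0,0,0,0,0,0,1,0,0,0,0,0,0,1,0,0,0,0,0,0,1]'

```text
time: 2.05
eef_pos: [0.467, 0.1856, 0.2024]
ee_rot: [0.589, 0.808, 0.0, 0.0]
contact_force: [0.3, 0.3, 0.5]
gripper_width: 0.0403
finger_force: 0.0
```

Call:
apply_moves --rows '[0,0,0,0,0,0,1,0,0,0,0,0,0,1,0,0,0,0,0,0,1,0,0,0,0,0,0,1,0,0,0,0,0,0,1,0,0,0,0,0,0,1,0,0,0,0,0,0,1]'

```text
time: 2.75
eef_pos: [0.4669, 0.1855, 0.2021]
ee_rot: [0.589, 0.808, -0.0, -0.0]
contact_force: [0.2, -0.2, -0.5]
gripper_width: 0.0096
finger_force: 30.0
```

Gripped at 9.6 mm with 30 N. Next: lift, turn, and carry to 50 mm in front of the face.

Call:
apply_moves --rows '[0,0,0,0,0,2,1,0,0,0,0,0,5,1,0,0,0,0,0,9,1,0,0,0,0,0,12.5,1,0,0,-0.06,0.2,-2,13.4,1,0,0,-0.12,0.5,-5,13.4,1,0,0,-0.18,0.8,-9,13.4,1,0,0,-0.234,1.1,-13,13.4,1]'

```text
time: 3.55
eef_pos: [0.4771, 0.0536, 0.3353]
ee_rot: [0.681, 0.733, -0.001, -0.0]
contact_force: [0.1, -0.3, -3.4]
gripper_width: 0.01
finger_force: 30.0
```

Call:
apply_moves --rows '[0,0,0,0.2,-4,0,1,0,0,0,0.4,-8,0,1,0,0,0,0.5,-11.5,0,1,0,0,0,0.6,-14.5,0,1,0,0,0,0.65,-15.9,0,1,0,0,0,0.65,-15.9,0,1,0,0,0,0.65,-15.9,0,1,0,0,0,0.65,-15.9,0,1]'

```text
time: 4.35
eef_pos: [0.4844, -0.1016, 0.336]
ee_rot: [0.679, 0.734, 0.0, -0.001]
contact_force: [-0.2, -0.8, -3.4]
gripper_width: 0.0096
finger_force: 30.0
```

```bash
python3 - <<'E'
from h import *
o=monitor.get_obs();print(o['eef_pos'],o['ee_rot'],o['contact_force'],o['moment'])
w=shot('wrist','w2.png');s=shot('side','d2.png');c=shot('scene','s2.png')
R=lambda f,r:cv2.resize(f[r[0]:r[1],r[2]:r[3],::-1],(400,int(400*(r[1]-r[0])/(r[3]-r[2]))),interpolation=cv2.INTER_CUBIC)
a=R(s['frame'],(60,240,325,445));b=R(c['frame'],(130,310,130,250))
a=a[:600];b=b[:600];cv2.imwrite('pics/c2.png',np.hstack([a,b])) 
cv2.imwrite('pics/w2.png',w['frame'][:,:,::-1]);print(a.shape,b.shape)
E
```

```text
[ 0.48443646 -0.10156806  0.3359639 ] [ 6.78839932e-01  7.34286070e-01  1.90890764e-04 -5.27188069e-04] [-0.23737361 -0.76018195 -3.37225524] [ 0.00824755 -0.03960345 -0.04564463]
(600, 400, 3) (600, 400, 3)
```

View pics/c2.png

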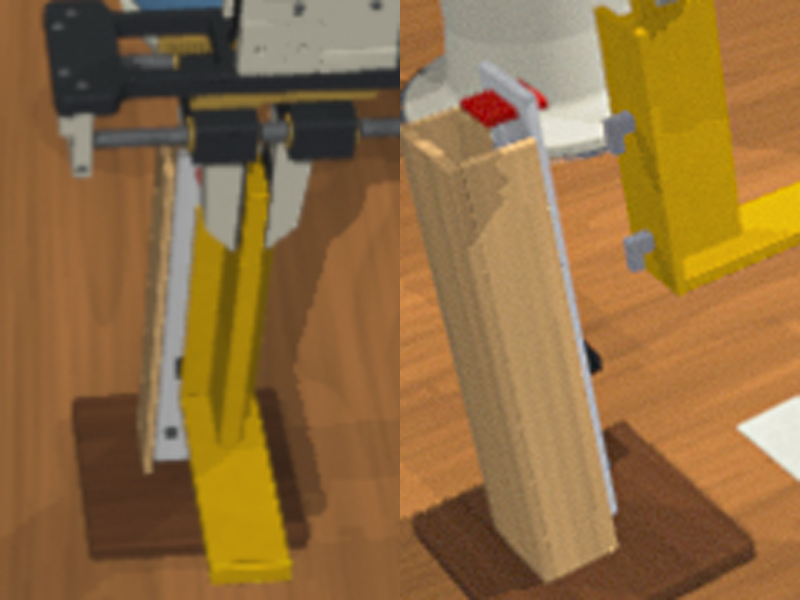

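View pics/w2.png

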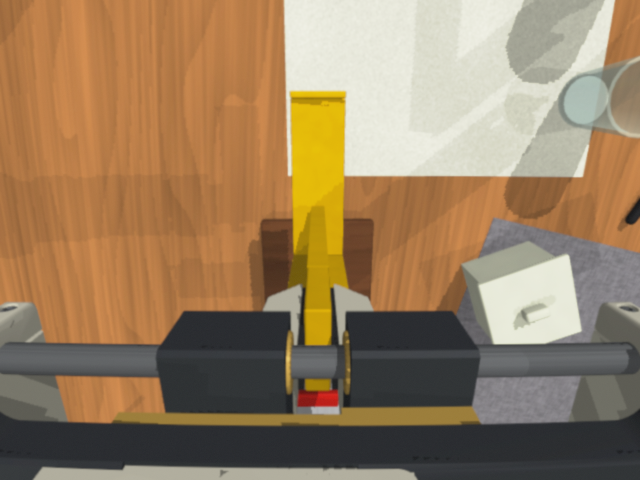

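The wrist view shows the foot's front edge level at row 219, columns 262–374, so the yaw matches. The latch shows at (318,398) and the arm tip spans columns 291–346 at row 96. The crop shows both claws clear of the strip. I'll take precise positions from the wrist masks.

```bash
python3 - <<'E'
from h import *
np.set_printoptions(precision=1,suppress=True)
w=load('w2.png');f=w['frame'];h=cv2.cvtColor(f,cv2.COLOR_RGB2HSV)
g=cv2.cvtColor(f,cv2.COLOR_RGB2GRAY).astype(int)
y=cv2.inRange(h,(20,150,90),(32,255,255))
for r in(110,170,215):
    q=np.where(y[r,260:380])[0]+260;print('yellow row',r,q.min(),q.max())
for r in(225,240): print(r,g[r,250:275].tolist(),g[r,362:385].tolist())
print('col 275',g[210:228,275].tolist(),'col 360',g[210:228,360].tolist())
red=cv2.inRange(h,(0,180,120),(6,255,255))[380:420,290:350];print('red',[ (np.where(r)[0].min()+290,np.where(r)[0].max()+290) if r.any() else 0 for r in red][8:28])
o=monitor.get_obs()
a=onz(w,262,219,.014)*1000;b=onz(w,374,219,.014)*1000;m=(a+b)/2
print(a,b,np.linalg.norm(a-b),'mid',m,'yaw',np.degrees(np.arctan2(*(b-a)[[1,0]])))
t=np.radians(4.5);yv=np.array([-np.sin(t),np.cos(t),0]);print('O',m-50*yv)
zt=.008+o['eef_pos'][2]-.2021
P=(onz(w,291,98,zt)+onz(w,345.5,98,zt))*500;T=o['eef_pos']*1000
print('tip rel tcp, x,y',(P-T)@np.array([yv[1],-yv[0],0]),(P-T)@yv)
E
```

```text
yellow row 110 291 344
yellow row 170 292 343
yellow row 215 293 342
225 [135, 135, 137, 140, 140, 136, 134, 132, 132, 126, 101, 78, 76, 79, 81, 81, 81, 82, 81, 81, 81, 83, 82, 82, 82] [76, 76, 76, 76, 76, 76, 77, 76, 75, 75, 77, 88, 109, 117, 118, 117, 116, 114, 113, 112, 114, 115, 118]
240 [133, 124, 114, 109, 110, 115, 120, 118, 108, 99, 91, 77, 65, 61, 63, 62, 64, 64, 64, 63, 64, 63, 64, 63, 63] [77, 79, 77, 78, 77, 78, 78, 78, 78, 77, 85, 109, 118, 119, 115, 114, 112, 115, 120, 121, 120, 119, 121]
col 275 [129, 125, 122, 122, 122, 122, 121, 117, 101, 83, 71, 75, 78, 81, 82, 82, 82, 83] col 360 [128, 123, 119, 117, 118, 117, 116, 110, 93, 71, 69, 74, 76, 74, 75, 76, 77, 79]
red [0, 0, (np.int64(332), np.int64(336)), (np.int64(329), np.int64(336)), (np.int64(318), np.int64(336)), (np.int64(317), np.int64(337)), (np.int64(299), np.int64(337)), (np.int64(299), np.int64(337)), (np.int64(299), np.int64(337)), (np.int64(299), np.int64(337)), (np.int64(299), np.int64(337)), (np.int64(299), np.int64(337)), (np.int64(298), np.int64(337)), (np.int64(298), np.int64(337)), (np.int64(298), np.int64(337)), (np.int64(298), np.int64(337)), (np.int64(298), np.int64(336)), (np.int64(298), np.int64(335)), 0, 0]
[ 423.1 -132.8   14. ] [ 550.1 -122.7   14. ] 127.40411602840703 mid [ 486.6 -127.8   14. ] yaw 4.562261595876558
O [ 490.6 -177.6   14. ]
tip rel tcp, x,y -0.031537861131478266 97.93660355075659
```

Lateral error is under 1 mm and yaw is 4.5°. I'll advance 36 mm, then go slowly by feel.

Call:
apply_moves --rows '[0,0,0,0.08,-1,0,1,0,0,0,0.16,-2,0,1,0,0,0,0.23,-3,0,1,0,0,0,0.27,-3.4,0,1,0,0,0,0.28,-3.6,0,1,0,0,0,0.28,-3.6,0,1,0,0,0,0.28,-3.6,0,1]'

```text
time: 5.2
eef_pos: [0.4873, -0.1391, 0.3362]
ee_rot: [0.68, 0.734, 0.0, -0.0]
contact_force: [-1.2, -0.4, -3.4]
gripper_width: 0.0101
finger_force: 30.0
```

Call:
apply_moves --rows '[0,0,0,0.01,-0.1,0,1,0,0,0,0.02,-0.2,0,1,0,0,0,0.03,-0.3,0,1,0,0,0,0.03,-0.4,0,1,0,0,0,0.03,-0.4,0,1]'

```text
time: 5.7
eef_pos: [0.4876, -0.1434, 0.3363]
ee_rot: [0.68, 0.733, 0.0, -0.0]
contact_force: [-0.5, 0.1, -3.4]
gripper_width: 0.0099
finger_force: 30.0
```

Call:
apply_moves --rows '[0,0,0,0.01,-0.1,0,1,0,0,0,0.02,-0.2,0,1,0,0,0,0.02,-0.3,0,1,0,0,0,0.02,-0.3,0,1]'

```text
time: 6.1
eef_pos: [0.4878, -0.1462, 0.3363]
ee_rot: [0.68, 0.734, 0.0, -0.0]
contact_force: [-0.4, 3.4, -1.9]
gripper_width: 0.0098
finger_force: 30.0
```

A 3.4 N contact at bracket y of about 5 mm fits the latch spring. I'll continue gently.

Call:
apply_moves --rows '[0,0,0,0,-0.1,0,1,0,0,0,0.01,-0.2,0,1,0,0,0,0.01,-0.2,0,1]'

```text
time: 6.4
eef_pos: [0.488, -0.1484, 0.3362]
ee_rot: [0.68, 0.733, 0.0, -0.0]
contact_force: [0.6, 4.1, -1.6]
gripper_width: 0.0099
finger_force: 30.0
```

Call:
apply_moves --rows '[0,0,0,0,-0.1,0,1,0,0,0,0.01,-0.2,0,1,0,0,0,0.01,-0.2,0,1]'

```text
time: 6.7
eef_pos: [0.4881, -0.1505, 0.3363]
ee_rot: [0.68, 0.733, 0.0, 0.0]
contact_force: [1.1, 3.3, -1.8]
gripper_width: 0.01
finger_force: 30.0
```

Call:
apply_moves --rows '[0,0,0,0,-0.1,0,1,0,0,0,0.01,-0.15,0,1,0,0,0,0.01,-0.15,0,1]'

```text
time: 7.0
eef_pos: [0.4882, -0.1519, 0.3363]
ee_rot: [0.68, 0.733, 0.0, 0.0]
contact_force: [0.7, 4.0, -1.5]
gripper_width: 0.0098
finger_force: 30.0
```

Call:
apply_moves --rows '[0,0,0,0,-0.1,0,1,0,0,0,0.01,-0.15,0,1,0,0,0,0.01,-0.15,0,1]'

```text
time: 7.3
eef_pos: [0.4883, -0.1527, 0.3363]
ee_rot: [0.679, 0.734, 0.0, -0.0]
contact_force: [0.3, 5.6, -1.6]
gripper_width: 0.0096
finger_force: 30.0
```

```bash
python3 - <<'E'
from h import *
o=monitor.get_obs();print(o['eef_pos'],o['ee_rot'],o['contact_force'],o['moment'])
w=shot('wrist','w3.png');s=shot('side','d3.png');c=shot('scene','s3.png')
cv2.imwrite('pics/c3.png',cv2.resize(c['frame'][140:240,140:240,::-1],None,fx=6,fy=6,interpolation=cv2.INTER_CUBIC))
E
```

```text
[ 0.48826359 -0.15273564  0.33628863] [ 6.79488030e-01  7.33686411e-01  3.57241188e-04 -3.74155011e-04] [ 0.34480239  5.55280747 -1.56667282] [ 1.38011277 -0.07105057  0.06615421]
```

View pics/c3.png

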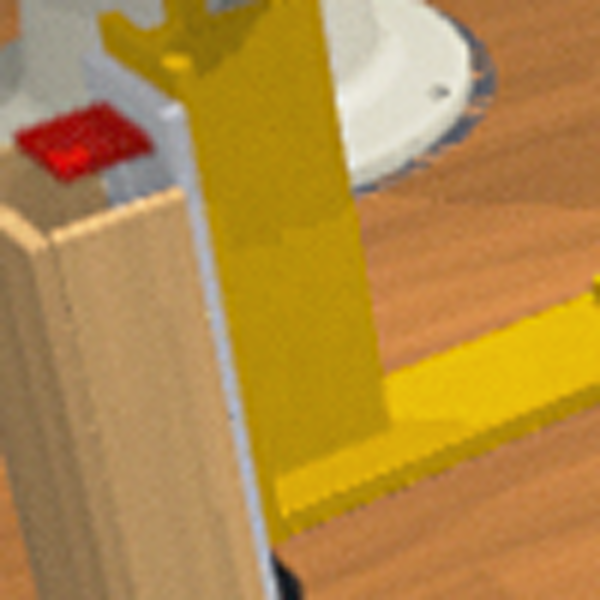

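The crop shows the plate lying against the strip, the latch pushed back at (85,140), and the arm's underside above the black seat. One more millimetre to confirm it is flush.

Call:
apply_moves --rows '[0,0,0,0,-0.1,0,1,0,0,0,0,-0.1,0,1,0,0,0,0,-0.1,0,1]'

```text
time: 7.75
eef_pos: [0.4883, -0.1529, 0.3363]
ee_rot: [0.679, 0.734, 0.001, -0.001]
contact_force: [0.4, 8.1, -0.9]
gripper_width: 0.0097
finger_force: 30.0
```

Flush at 8 N, 4 of which is the latch. Now going down by feel.

Call:
apply_moves --rows '[0,0,0,0,0,-0.2,1,0,0,0,0,0,-0.4,1,0,0,0,0,0,-0.6,1,0,0,0,0,0,-0.8,1,0,0,0,0,0,-0.8,1]'

```text
time: 8.25
eef_pos: [0.4883, -0.1528, 0.3282]
ee_rot: [0.679, 0.734, 0.001, -0.001]
contact_force: [0.7, 6.6, -2.2]
gripper_width: 0.0096
finger_force: 30.0
```

Call:
apply_moves --rows '[0,0,0,0,0,-0.1,1,0,0,0,0,0,-0.2,1,0,0,0,0,0,-0.3,1,0,0,0,0,0,-0.3,1]'

```text
time: 8.65
eef_pos: [0.4884, -0.1528, 0.3254]
ee_rot: [0.679, 0.734, 0.001, -0.001]
contact_force: [0.1, 7.8, -1.2]
gripper_width: 0.0094
finger_force: 30.0
```

Call:
apply_moves --rows '[0,0,0,0,0,-0.1,1,0,0,0,0,0,-0.2,1,0,0,0,0,0,-0.2,1]'

```text
time: 8.95
eef_pos: [0.4884, -0.1528, 0.3234]
ee_rot: [0.679, 0.734, 0.001, -0.001]
contact_force: [0.5, 8.5, -0.1]
gripper_width: 0.0097
finger_force: 30.0
```

Call:
apply_moves --rows '[0,0,0,0,0,-0.1,1,0,0,0,0,0,-0.1,1]'

```text
time: 9.15
eef_pos: [0.4884, -0.1528, 0.3224]
ee_rot: [0.679, 0.734, 0.001, -0.001]
contact_force: [0.3, 7.4, 0.0]
gripper_width: 0.0099
finger_force: 30.0
```

Call:
apply_moves --rows '[0,0,0,0,0,-0.1,1,0,0,0,0,0,-0.1,1]'

```text
time: 9.35
eef_pos: [0.4884, -0.1528, 0.3214]
ee_rot: [0.679, 0.734, 0.001, -0.001]
contact_force: [0.1, 7.9, -0.4]
gripper_width: 0.0101
finger_force: 30.0
```

Call:
apply_moves --rows '[0,0,0,0,0,-0.1,1,0,0,0,0,0,-0.1,1]'

```text
time: 9.55
eef_pos: [0.4884, -0.1528, 0.3204]
ee_rot: [0.679, 0.734, 0.001, -0.001]
contact_force: [0.4, 8.5, -1.0]
gripper_width: 0.0099
finger_force: 30.0
```

Call:
apply_moves --rows '[0,0,0,0,0,-0.1,1,0,0,0,0,0,-0.1,1]'

```text
time: 9.75
eef_pos: [0.4884, -0.1528, 0.3195]
ee_rot: [0.679, 0.734, 0.001, -0.001]
contact_force: [-0.5, 7.3, -0.2]
gripper_width: 0.0103
finger_force: 30.0
```

Call:
apply_moves --rows '[0,0,0,0,0,-0.1,1,0,0,0,0,0,-0.1,1]'

```text
time: 9.95
eef_pos: [0.4885, -0.1528, 0.3189]
ee_rot: [0.679, 0.734, 0.001, -0.0]
contact_force: [-1.7, 8.9, 2.6]
gripper_width: 0.0097
finger_force: 30.0
```

Call:
apply_moves --rows '[0,0,0,0,0,-0.1,1,0,0,0,0,0,-0.1,1]'

```text
time: 10.15
eef_pos: [0.4885, -0.1528, 0.3181]
ee_rot: [0.679, 0.734, 0.001, -0.0]
contact_force: [-2.0, 8.1, 2.8]
gripper_width: 0.0097
finger_force: 30.0
```

Seat touched at TCP z of about 0.319, so the latch should snap near 0.313.

Call:
apply_moves --rows '[0,0,0,0,0,-0.1,1,0,0,0,0,0,-0.2,1,0,0,0,0,0,-0.2,1]'

```text
time: 10.45
eef_pos: [0.4886, -0.1527, 0.3163]
ee_rot: [0.679, 0.734, 0.001, -0.0]
contact_force: [-1.7, 8.4, 5.0]
gripper_width: 0.0094
finger_force: 30.0
```

Call:
apply_moves --rows '[0,0,0,0,0,-0.1,1,0,0,0,0,0,-0.1,1]'

```text
time: 10.65
eef_pos: [0.4886, -0.1527, 0.3154]
ee_rot: [0.679, 0.734, 0.001, -0.0]
contact_force: [-2.5, 7.5, 5.4]
gripper_width: 0.0099
finger_force: 30.0
```

Call:
apply_moves --rows '[0,0,0,0,0,-0.1,1,0,0,0,0,0,-0.1,1]'

```text
time: 10.85
eef_pos: [0.4886, -0.1527, 0.3145]
ee_rot: [0.679, 0.734, 0.001, -0.0]
contact_force: [-1.7, 9.2, 6.9]
gripper_width: 0.01
finger_force: 30.0
```

Call:
apply_moves --rows '[0,0,0,0,0,-0.1,1,0,0,0,0,0,-0.1,1]'

```text
time: 11.05
eef_pos: [0.4886, -0.1527, 0.3136]
ee_rot: [0.679, 0.734, 0.001, -0.0]
contact_force: [-2.5, 8.9, 6.6]
gripper_width: 0.01
finger_force: 30.0
```

Call:
apply_moves --rows '[0,0,0,0,0,-0.1,1,0,0,0,0,0,-0.1,1]'

```text
time: 11.25
eef_pos: [0.4887, -0.1527, 0.3127]
ee_rot: [0.679, 0.734, 0.001, -0.0]
contact_force: [-2.7, 9.8, 8.2]
gripper_width: 0.01
finger_force: 30.0
```

Call:
apply_moves --rows '[0,0,0,0,0,-0.1,1,0,0,0,0,0,-0.1,1]'

```text
time: 11.45
eef_pos: [0.4887, -0.1527, 0.3118]
ee_rot: [0.679, 0.734, 0.001, -0.0]
contact_force: [-2.4, 8.9, 8.8]
gripper_width: 0.0096
finger_force: 30.0
```

Call:
apply_moves --rows '[0,0,0,0,0,-0.1,1,0,0,0,0,0,-0.1,1]'

```text
time: 11.65
eef_pos: [0.4887, -0.1527, 0.3114]
ee_rot: [0.679, 0.734, 0.001, 0.0]
contact_force: [-3.7, 9.6, 13.8]
gripper_width: 0.0097
finger_force: 30.0
```

```bash
python3 - <<'E'
from h import *
o=monitor.get_obs();print(o['eef_pos'],o['ee_rot'],o['contact_force'],o['moment'])
c=shot('scene','s4.png')
cv2.imwrite('pics/c4.png',cv2.resize(c['frame'][140:240,140:240,::-1],None,fx=6,fy=6,interpolation=cv2.INTER_CUBIC))
E
```

```text
[ 0.4887456  -0.15271422  0.31142841] [6.79128933e-01 7.34018618e-01 7.47449737e-04 3.56419366e-05] [-3.71824942  9.5637269  13.81660167] [2.09111775 1.31322557 0.05176419]
```

View pics/c4.png

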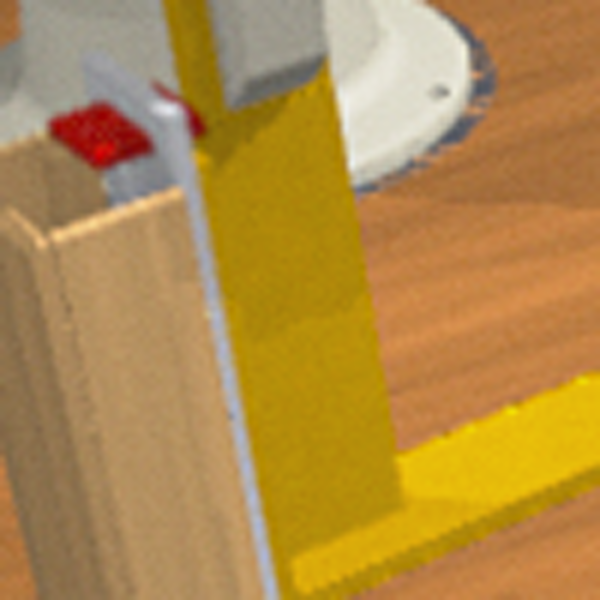

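The force stepped up to 13.8 N, and the crop shows red latch sticking out over the plate top at (180,110), so it has latched on the hard stop. I'll ease the load off and feel whether the latch holds.

Call:
apply_moves --rows '[0,0,0,0,0.1,0.1,1,0,0,0,0,0.2,0.2,1,0,0,0,0,0.2,0.2,1]'

```text
time: 12.0
eef_pos: [0.4886, -0.1525, 0.3124]
ee_rot: [0.68, 0.733, 0.0, 0.001]
contact_force: [-1.1, 4.5, 5.1]
gripper_width: 0.0097
finger_force: 30.0
```

Call:
apply_moves --rows '[0,0,0,0,0,0.1,1,0,0,0,0,0,0.15,1,0,0,0,0,0,0.15,1]'

```text
time: 12.3
eef_pos: [0.4885, -0.1525, 0.3132]
ee_rot: [0.68, 0.733, 0.0, 0.0]
contact_force: [-0.6, 4.3, 5.0]
gripper_width: 0.0102
finger_force: 30.0
```

Call:
apply_moves --rows '[0,0,0,0,0.1,0.1,1,0,0,0,0,0.15,0.15,1,0,0,0,0,0.15,0.15,1]'

```text
time: 12.6
eef_pos: [0.4883, -0.1522, 0.3136]
ee_rot: [0.68, 0.733, -0.0, 0.001]
contact_force: [3.7, -1.0, -5.3]
gripper_width: 0.0097
finger_force: 30.0
```

The latch holds: pulling up meets resistance (-5.3 N, almost no rise). Now neutral, open, and withdraw upward.

Call:
apply_moves --rows '[0,0,0,0,-0.02,-0.05,1,0,0,0,0,-0.02,-0.05,0,0,0,0,0,-0.02,-0.05,0,0,0,0,0,-0.02,-0.05,0,0,0,0,0,-0.02,-0.05,0,0,0,0,0,-0.02,-0.05,0,0,0,0,0,-0.02,-0.05,0,0,0,0,0,-0.02,-0.05,0]'

```text
time: 13.4
eef_pos: [0.4882, -0.1511, 0.3138]
ee_rot: [0.68, 0.733, 0.0, -0.0]
contact_force: [0.1, 0.1, 0.3]
gripper_width: 0.0458
finger_force: 0.0
```

Call:
apply_moves --rows '[0,0,0,0,0,1,0,0,0,0,0,0,3,0,0,0,0,0,0,6,0,0,0,0,0,2,10,0,0,0,0,0,6,11,0,0,0,0,0,10,11,0,0,0,0,0,10,11,0,0,0,0,0,10,11,0]'

```text
time: 14.2
eef_pos: [0.4882, -0.0502, 0.4246]
ee_rot: [0.679, 0.734, 0.0, 0.001]
contact_force: [0.8, -0.8, 0.7]
gripper_width: 0.0458
finger_force: 0.0
```

```bash
python3 - <<'E'
from h import *
o=monitor.get_obs();print(o['time'],o['eef_pos'],o['contact_force'],o['joint_vel'].round(3))
s=shot('side','d5.png');c=shot('scene','s5.png')
R=lambda f,r:cv2.resize(f[r[0]:r[1],r[2]:r[3],::-1],(400,600),interpolation=cv2.INTER_CUBIC)
cv2.imwrite('pics/c5.png',np.hstack([R(s['frame'],(60,240,325,445)),R(c['frame'],(130,310,130,250))]))
E
```

```text
14.2 [ 0.4882312  -0.05017962  0.42462756] [ 0.84861708 -0.80714124  0.68012065] [ 0.024  0.015  0.042  0.002  0.012 -0.004  0.004]
```

View pics/c5.png

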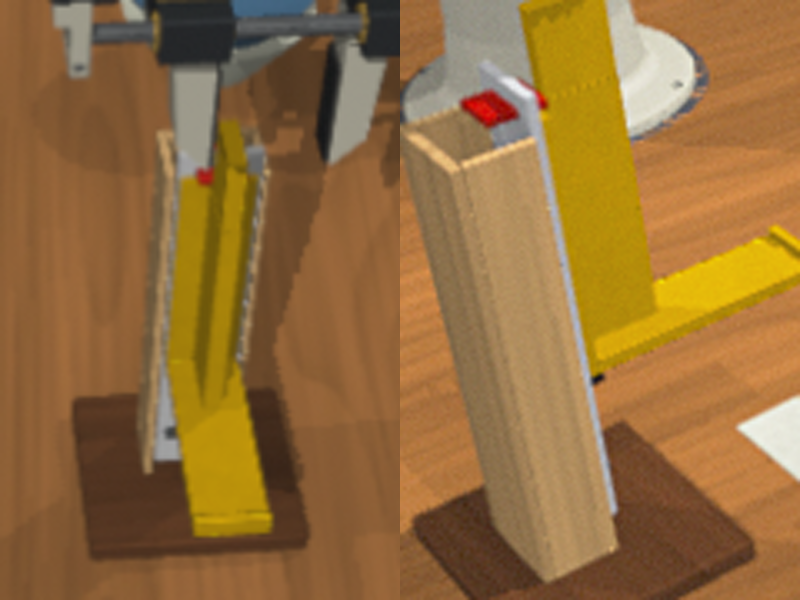

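The bracket sits flush on the strip with the red latch out above its plate, at (205,176) and (535,95), and the gripper is clear. Handing in.

```bash
python3 -c "
from cell import hand_in
print(hand_in())"
```

```text
the job is handed in; nothing more can be done
None
```

The drying arm is hooked through both slots, pressed down and latched. Pressing took about 14 N at the wrist, and a light upward pull met the latch's resistance. I then let go, moved the gripper clear and handed the job in; it returned no verdict.

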